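# Reset the conveyor behind its push-latch flap

## Robot

A 7-joint arm with a two-finger parallel gripper is mounted at the origin on a cart in front of the work surface, level with it; the furniture and walls round the work are solid. World frame = base frame: x ahead of the robot, y to its left, z up, the work surface at z = 0. Lengths are in m, angles in rad, forces in N, time in s.
With the tool pointing down it reaches from about 0.4 to 0.875 m from the base axis. Payload 19.3 kg.
Tool frame: the origin (TCP) lies at the very end of the fingers, on their centre line; the grasp point (between the pads) lies 19 mm behind it; z points along the fingers, x is the direction in which the jaws open and shut, and the axes are right-handed (so a half turn about z gives the same grasp; the last joint's range is limited). The gripper opens to 85 mm and grips with 20 to 120 N. Pads are 22 mm wide; open, the fingers measure 114 mm over their backs; the gripper's body (76 mm by 85 mm) begins 54 mm behind the grasp point. The pads swing forward as they close: fully open they stand 13 mm farther back than shut.
Start: joints at [-1.235, 0.521, -0.036, 1.599, 0.021, 1.021, -0.113], TCP at [0.247, 0.574, 0.231] pointing down, gripper open.
Joint ranges: [-2.91, 2.91], [-0.3, 2.13], [-1.5, 1.42], [0.17, 2.43], [-1.26, 4.41], [0.16, 1.93], [-2.52, 2.52]. Speed limits (rad/s): [1.89, 1.89, 2.39, 2.39, 3.01, 3.01, 3.01].

## Interface

Orientations are given as a unit quaternion [x, y, z, w].
In Python, from station import ctrl gives the robot as it stands. Calls block until the motion is done:
- ctrl.move_pose(position, orientation): joint-space move of the TCP to a pose.
- ctrl.move_straight(position, attitude=None, vel=0.15, max_force=None): straight line of the TCP; attitude=None keeps the orientation; vel is the mean speed in m/s. With max_force (N) it stops when the force on the tool has changed by that much, and returns True; else False.
- ctrl.set_joints(angles): joint-space move.
- ctrl.open_gripper() and ctrl.grab(grip_force=None): open the fingers fully, or close them until they stop; grip_force is the grip in N (None keeps the last).
- ctrl.wait(seconds).
- ctrl.solve_ik(position, orientation): joint angles nearest the present ones, or None.
- ctrl.state(): the state.
- ctrl.camera(name): name is "side" or "top"; returns the picture (384x512x3 uint8, red, green, blue); there is no depth.
- ctrl.calibration(name): a dict with "camera_matrix" (3x3 intrinsics, pixels), "rvec" (rotation vector, rad) and "tvec" (3), from world to camera coordinates, as OpenCV has them. Camera axes: x right, y down, z forward; pixel columns grow to the right and rows downward; lengths in m; the calibration is good to about 2 mm. A picture is of the moment at which its call begins. calibration takes no time and is no camera call.
A pose or a line that the arm cannot do raises ctrl.PlanningError and nothing moves.
- ctrl.hand_in(): hands the job in, once; it reports no verdict.
The state is a dict: "time": time; "qpos": joint angles; "dq": joint speeds; "tau": joint torques, N m; "eef_pos": TCP position; "tool_rot": TCP orientation; "wrist_force": force on the tool from outside, world axes, zero at the start; "wrist_torque": the same for the moment, N m; "finger_gap": finger opening in m.
Only numpy, scipy, OpenCV 4.12 (cv2) and the standard library are available. Lean on these libraries where they do the work, as an engineer would, in place of code of your own. Each camera call takes 0.05 s, during which the arm holds its last target. There are 200 camera calls.

## Task

The conveyor has tripped. Press down on the flap on top of the small grey reset box at the end of the conveyor and let go so that it springs open, push the round button inside fully in, then swing the flap back over and press it down until it latches and stays shut. It is all pressing and pushing with the fingertips: pick nothing up, and leave the loose things around the box where they are.

Things in the scene. Friction and masses are not known exactly. Their poses are not given: they have to be found in the camera images.
- reset_box: Grey steel box fixed to the table, 134 x 120 mm in plan, rim 85 mm high; steel strips 4 mm high make its foot 148 mm wide, a black stub juts 20 mm from the middle of its +y side at height 35 mm. Origin: centre of the underside; x points from its front (roughly towards the robot) to the hinge side, y along the hinge, z up. Its whole top is one hinged flap.
- flap (a joint): Flap angle (rad): 0 latched shut, 1.5 open (upright), -0.09 down at its solid stop (8 mm lower at the push mark). Sprung to open, with a push-push latch: press to below -0.075 (best to the stop) and let it rise: shut, it swings up to 1.5 in about 1.5 s; open, it latches at 0. A shallower press changes nothing. It takes 2 to 4 N at the mark, 1 N to start it from open.
- flap_push (a point): Push mark, a ring 28 mm across on the flap's outer face, 85 mm from the hinge axis, mid width; it moves with the flap: z out of that face, x to the hinge. Flap: grey plate, 108 mm from hinge axis to front edge, 106 mm wide, 5 mm thick; shut, its face is 3 mm above the rim. On its inner face near the front edge a latch tongue sticks out 25 mm, 40 mm to the -y side.
- flap_hinge (a point): Middle of the hinge axis, fixed to the box with the box's axes: 52 mm from the box's origin along its x, 85.5 mm above the table. The open flap swings shut towards the box's -x; it can be pushed over from behind, above the hinge.
- reset_button (a joint): Travel of the button (m): 0 = out, 0.005 = fully in, which takes 5 N; it springs back out by itself. Counts as pressed beyond 0.004.
- button_top (a point): Centre of the top of the round grey button, 25 mm across, pushed straight down: box x -22, y +14 mm, 68 mm above the table, 17 mm below the rim. It stands in a well 112 mm across whose floor is 30 mm below the rim; a black latch housing (top 11 mm below the rim) fills the well's front corner at box x -58 to -16, y -56 to -24 mm.
- pump_collar_1: Bystander, loose: leave it where it stands. Origin: centre of its underside. Cream pump collar, 28 mm across, 34 mm high, upright.
- pump_collar_2: Bystander, loose: leave it where it stands. Origin: centre of its underside. White pump collar, 28 mm across, 34 mm high, upright.
- pin_spare_1: Bystander, loose: leave it where it stands. Origin: centre of its underside. Steel spindle pin, 26 mm across, 110 mm high, upright.
- spanner_13: Bystander, loose: leave it where it stands. Origin: centre of its underside. Open-ended steel spanner, 159 mm long, 31 mm wide, 9 mm thick, lying along its y, in front of the conveyor.
- marker: Bystander, loose: leave it where it stands. Origin: centre of its underside. White and black marker pen, 135 mm long, 17 mm thick, lying along its y, behind the conveyor's guide rail.
Mind the look-alikes: they are no part of the job. Several things have the shape of the reset_box; the one meant has the colours described above.

How it is judged:
By the outcome, as a careful person would: the job done as asked, in the order asked, and still so for the second after the job is handed in, with the robot touching nothing.
It also fails if it takes over 48 s, if anything falls off the work surface, if the arm or the gripper's body presses on something with over 40 N, if the wrist force passes 120 N, or if a joint passes its speed limit or range.

## Working session

There is one attempt and no reset: what is moved stays moved. The work goes in short steps, each a Python script; the robot and the scene stay as the last script left them, time stands still between calls to the robot, and variables do not carry over. Pictures are saved under pics/ and viewed, about 8 in all and at most 12, crops included, and the job is handed in when it is done.

```bash
mkdir -p pics; ls
python3 - <<'E'
from station import ctrl
import cv2
for n in("top","side"):
    cv2.imwrite(f"pics/{n}0.png",ctrl.camera(n)[:,:,::-1]); c=ctrl.calibration(n); print(n,c)
s=ctrl.state(); print(s['time'],s['eef_pos'],s['tool_rot'])
E
```

```text
pics
top {'camera_matrix': array([[485.6786692 ,   0.        , 257.31893058],
       [  0.        , 485.6786692 , 190.25746566],
       [  0.        ,   0.        ,   1.        ]]), 'rvec': array([ 2.15199461, -2.21092318,  0.03066607]), 'tvec': array([-0.27374233,  0.53718294,  1.46954511])}
side {'camera_matrix': array([[413.00061859,   0.        , 254.0297846 ],
       [  0.        , 413.00061859, 193.51307909],
       [  0.        ,   0.        ,   1.        ]]), 'rvec': array([ 1.97730994, -0.08579018,  0.01865446]), 'tvec': array([-0.57093552, -0.0103561 ,  1.71744213])}
0.1 [0.24663889 0.57396201 0.23076266] [ 8.35093111e-01  5.50108377e-01 -4.15501161e-04  3.09574926e-04]
```

View pics/top0.png

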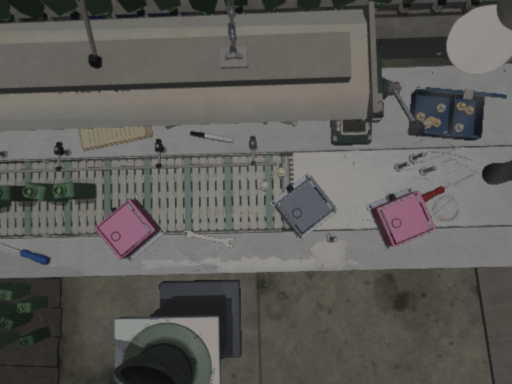

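View pics/side0.png

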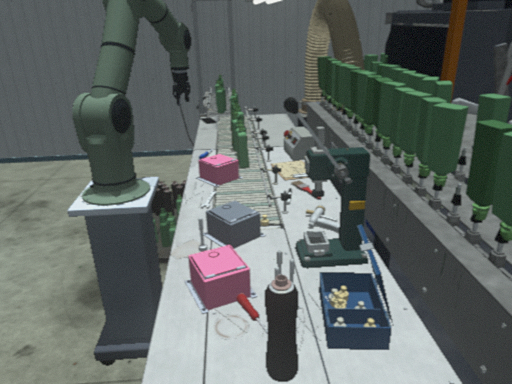

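The grey box is at about (304,207) in the top view, with its ring near (297,213). I'll zoom in for its corners.

```bash
cat > h.py <<'E'
import cv2,numpy as np
from station import ctrl
def proj(n,P):
    c=ctrl.calibration(n); return cv2.projectPoints(np.array(P,float).reshape(-1,3),c['rvec'],c['tvec'],c['camera_matrix'],None)[0][:,0]
def unproj(n,uv,z):
    c=ctrl.calibration(n); R=cv2.Rodrigues(c['rvec'])[0]; o=-R.T@c['tvec']
    d=R.T@np.linalg.inv(c['camera_matrix'])@np.array([*uv,1.]); return o+d*(z-o[2])/d[2]
E
python3 - <<'E'
from h import *
a=cv2.imread('pics/top0.png')[160:250,250:360]; cv2.imwrite('pics/c0.png',cv2.resize(a,None,fx=7,fy=6.6666,interpolation=cv2.INTER_CUBIC) if 0 else cv2.resize(a,None,fx=6,fy=6,interpolation=cv2.INTER_CUBIC))
print(unproj('top',(297,213),.088),unproj('top',(304,206),.085))
E
```

```text
[ 0.45679066 -0.40243703  0.088     ] [ 0.47641842 -0.42335407  0.085     ]
```

View pics/c0.png

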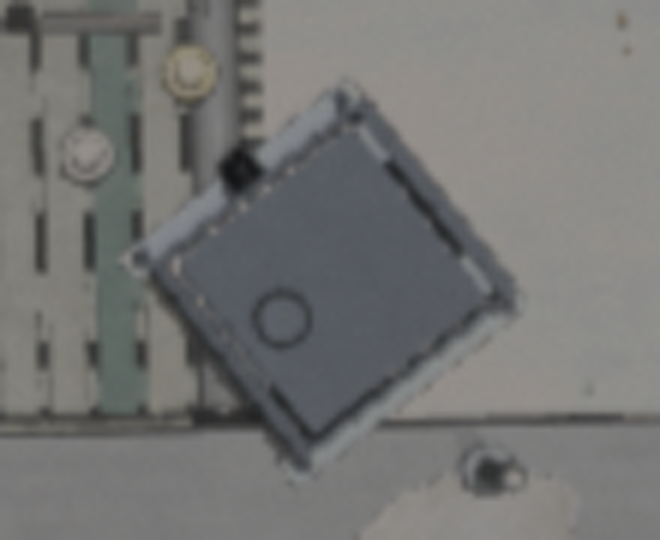

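```bash
cat >> h.py <<'E'
def cr(U,V): return ((U+.5)/6-.5+250,(V+.5)/6-.5+160)
E
python3 - <<'E'
from h import *
from scipy.optimize import least_squares
B=[(-.033,0,.088),(.060,.074,.004),(-.060,.074,.004),(-.060,-.074,.004),(.060,-.074,.004),(-.056,.053,.088),(-.056,-.053,.088)]
I=np.array([cr(*p) for p in[(283,319),(345,82),(128,258),(300,478),(520,305),(177,265),(315,435)]])
def W(p):
    c,s=np.cos(p[2]),np.sin(p[2]); return [(p[0]+c*x-s*y,p[1]+s*x+c*y,z) for x,y,z in B]
r=least_squares(lambda p:(proj('top',W(p))-I).ravel(),[.476,-.423,-.7])
print(r.x,np.degrees(r.x[2])); print(np.round(r.fun.reshape(-1,2),1))
for n,p,z in(("pin",(488,470),0.0),("pintop",(512,478),.11),("c1",(190,72),.034),("c2",(88,155),.034)): print(n,unproj('top',cr(*p),z))
x,y,t=r.x
for nm,q in dict(ring=(-.033,0,.088),btn=(-.022,.014,.068),hinge=(.052,0,.0855)).items():
    P=(x+np.cos(t)*q[0]-np.sin(t)*q[1],y+np.sin(t)*q[0]+np.cos(t)*q[1],q[2]); print(nm,P,proj('side',P))
a=cv2.imread('pics/side0.png')[180:270,180:290]; cv2.imwrite('pics/c1.png',cv2.resize(a,None,fx=6,fy=6,interpolation=cv2.INTER_CUBIC))
E
```

```text
[ 0.47701811 -0.42772016 -0.9280893 ] -53.17559962877976
[[-0.1  0.1]
 [-3.3  1.9]
 [ 2.1 -3.1]
 [ 3.8 -1.6]
 [-2.   2.7]
 [-0.2 -0.4]
 [-0.2  0.3]]
pin [ 0.37883802 -0.50793205  0.        ]
pintop [ 0.38004735 -0.50550257  0.11      ]
c1 [ 0.58246529 -0.36204938  0.034     ]
c2 [ 0.54229736 -0.30990826  0.034     ]
ring (np.float64(0.4572390758714423), np.float64(-0.4013044498223668), 0.088) [[226.41044583 206.94494416]]
btn (np.float64(0.4750387526286067), np.float64(-0.4017185842696927), 0.068) [[232.19718717 212.2508989 ]]
hinge (np.float64(0.5081850625453568), np.float64(-0.4693449263185035), 0.0855) [[243.07274919 216.10793194]]
```

View pics/c1.png

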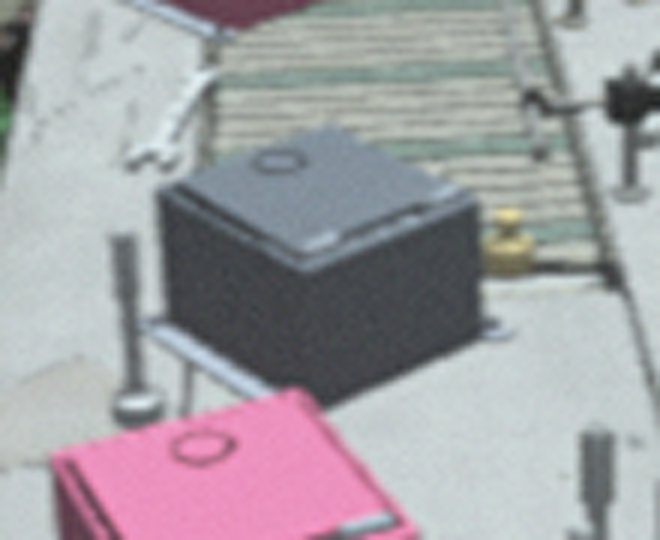

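```bash
cat >> h.py <<'E'
from scipy.spatial.transform import Rotation as Ro
X,Y,T=0.47702,-0.42772,-0.92809
ca,sa=np.cos(T),np.sin(T)
def w(x,y,z): return np.array([X+ca*x-sa*y,Y+sa*x+ca*y,z])
def b(p): d=np.array(p)-[X,Y,0]; return np.round([ca*d[0]+sa*d[1],-sa*d[0]+ca*d[1],d[2]],4)
def quat(sg):
    x=sg*np.array([-sa,ca,0]); z=np.array([0,0,-1.]); return Ro.from_matrix(np.c_[x,np.cross(z,x),z]).as_quat()
E
python3 - <<'E'
from h import *
for sg in(1,-1):
    for p in[(-.033,0,.16),(-.15,0,.22),(-.022,.014,.065),(.115,0,.3),(.115,0,.135)]:
        q=ctrl.solve_ik(w(*p),quat(sg)); print(sg,p,None if q is None else np.round(q,2))
E
```

```text
1 (-0.033, 0, 0.16) [ 0.26  0.65  0.55  1.73 -0.42  0.88  1.64]
1 (-0.15, 0, 0.22) [-0.04  0.43  0.79  1.98 -0.4   0.89  1.6 ]
1 (-0.022, 0.014, 0.065) [ 0.4   0.75  0.31  1.74 -0.32  0.7   1.53]
1 (0.115, 0, 0.3) [ 0.31  0.84  0.84  1.13 -0.6   1.41  1.7 ]
1 (0.115, 0, 0.135) [ 0.41  0.9   0.53  1.3  -0.47  1.07  1.64]
-1 (-0.033, 0, 0.16) [ 0.02  0.83  1.01  1.74 -0.81  1.04 -1.17]
-1 (-0.15, 0, 0.22) [-0.17  0.53  1.02  1.98 -0.56  0.95 -1.37]
-1 (-0.022, 0.014, 0.065) [-0.04  1.18  1.22  1.76 -1.22  1.17 -0.92]
-1 (0.115, 0, 0.3) [ 0.21  0.99  1.22  1.14 -0.9   1.54 -1.27]
-1 (0.115, 0, 0.135) [ 0.18  1.18  1.22  1.32 -1.1   1.35 -1.13]
```

Run:
```python
from h import *
q=quat(1)
ctrl.grab(20)
ctrl.move_straight([.247,.574,.40],vel=.3)
ctrl.move_pose(w(-.033,0,.30),q)
ctrl.move_straight(w(-.033,0,.115),vel=.2)
s=ctrl.state(); print(s['time'],b(s['eef_pos']),s['wrist_force'],s['finger_gap'])
cv2.imwrite('pics/s1.png',cv2.resize(ctrl.camera('side')[150:280,160:320,::-1],None,fx=4,fy=4,interpolation=cv2.INTER_CUBIC))
```

```text
6.1417 [-3.24e-02  1.00e-04  1.16e-01] [-0.92105917 -0.08594834  0.83734712] 0.00012597572811831956
```

View pics/s1.png

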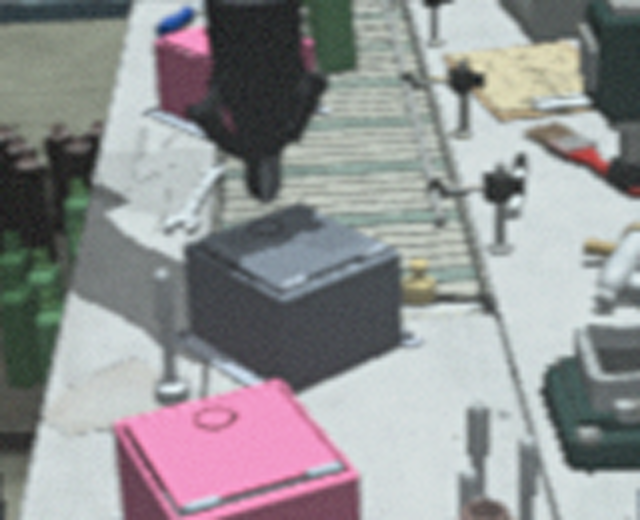

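The closed fingertips at crop (263,195) sit directly above the ring at (265,228), as intended. Next: press, then retreat forward and up.

Run:
```python
from h import *
q=quat(1)
h=ctrl.move_straight(w(-.033,0,.07),vel=.04,max_force=12)
s=ctrl.state(); print(h,s['time'],b(s['eef_pos']),s['wrist_force'])
ctrl.move_straight(w(-.15,0,.21),vel=.25)
ctrl.wait(.7)
s=ctrl.state(); print(s['time'],b(s['eef_pos']),s['wrist_force'])
cv2.imwrite('pics/s2.png',cv2.resize(ctrl.camera('side')[150:280,160:320,::-1],None,fx=4,fy=4,interpolation=cv2.INTER_CUBIC))
```

```text
True 7.025 [-0.0329  0.      0.0804] [-3.99363712  4.52814151 19.88601635]
8.575 [-0.15  0.    0.21] [-0.90192978  0.51990598  0.79380848]
```

View pics/s2.png

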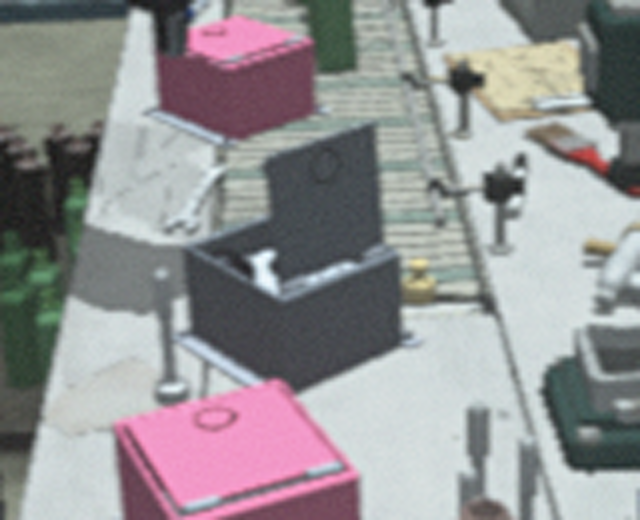

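The flap is open (stop contact at z=0.080 as expected). Next a look into the well from above.

Run:
```python
from h import *
a=ctrl.camera('top')[160:250,250:360,::-1]; cv2.imwrite('pics/t2.png',cv2.resize(a,None,fx=6,fy=6,interpolation=cv2.INTER_CUBIC))
p=proj('top',w(-.022,.014,.068))[0]; print((p-[250,160]+.5)*6)
```

```text
[280.09729301 283.76127125]
```

View pics/t2.png

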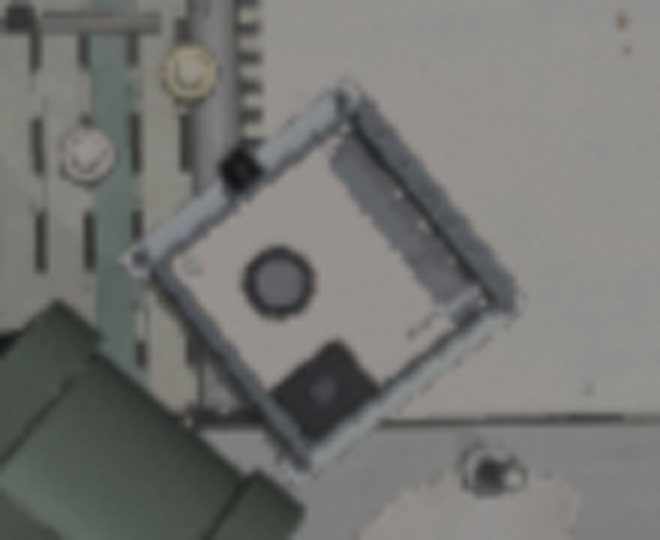

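The button is at crop (280,283), matching the prediction.

Run:
```python
from h import *
ctrl.move_straight(w(-.022,.014,.13),vel=.2)
s=ctrl.state(); print(s['time'],b(s['eef_pos']),s['wrist_force'])
ctrl.move_straight(w(-.022,.014,.075),vel=.12)
h=ctrl.move_straight(w(-.022,.014,.059),vel=.03,max_force=15)
s=ctrl.state(); print(h,s['time'],b(s['eef_pos']),s['wrist_force'])
ctrl.wait(.2); s=ctrl.state(); print(b(s['eef_pos']),s['wrist_force'])
```

```text
9.5833 [-0.0225  0.0139  0.1304] [-0.30305351  0.15043135  0.0520846 ]
True 10.65 [-0.0214  0.0142  0.0629] [-2.92998684  3.79474344 16.18267826]
[-0.0214  0.0142  0.0629] [-2.95990898  2.62858831 16.5553806 ]
```

The button bottomed at z=0.0629 (5.1 mm travel, 16 N), so it is fully in. Now I go over the flap and behind it.

Run:
```python
from h import *
ctrl.move_straight(w(-.03,.014,.22),vel=.2)
ctrl.move_straight(w(-.03,0,.29),vel=.25)
ctrl.move_straight(w(.125,0,.29),vel=.25)
ctrl.move_straight(w(.125,0,.14),vel=.2)
s=ctrl.state(); print(s['time'],b(s['eef_pos']),s['wrist_force'])
def tip(th,r): # closing arc: tip's front bottom edge on the outer face
    return w(.052-r*np.cos(th)+.0025*np.sin(th)+.011*np.sin(max(th,0)),0,.0855+r*np.sin(th)+.0025*np.cos(th))
for th,r in((1.45,.055),(1.2,.058),(.9,.065),(.6,.073),(.3,.08),(.1,.085)):
    h=ctrl.move_straight(tip(th,r),vel=.08,max_force=20); s=ctrl.state(); print(th,h,round(s['time'],2),b(s['eef_pos']),np.round(s['wrist_force'],1))
    if h: break
cv2.imwrite('pics/s3.png',cv2.resize(ctrl.camera('side')[150:280,160:320,::-1],None,fx=4,fy=4,interpolation=cv2.INTER_CUBIC))
```

```text
13.8917 [1.256e-01 1.000e-04 1.417e-01] [0.68785009 1.03814252 0.05296177]
1.45 False 14.87 [ 0.0593 -0.      0.1406] [ 0.6 -0.8  1. ]
1.2 False 15.21 [ 4.380e-02 -1.000e-04  1.405e-01] [-0.  -1.2  1.2]
0.9 False 15.62 [2.240e-02 1.000e-04 1.381e-01] [-0.8 -1.3  2.2]
0.6 False 16.08 [-5.000e-04  1.000e-04  1.289e-01] [-0.1  0.4  1.3]
0.3 False 16.56 [-0.0205  0.      0.1116] [-0.2 -0.2  1.8]
0.1 False 16.94 [-0.0315  0.      0.0964] [-0.4  0.2  3. ]
```

View pics/s3.png

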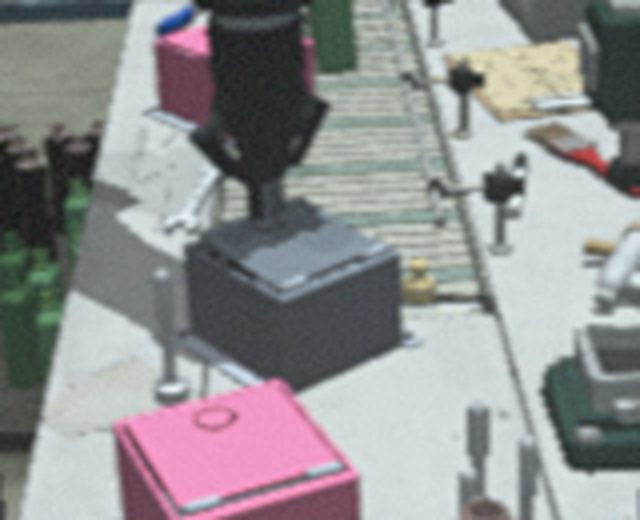

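The flap is nearly down under the fingertip. Now press to the stop, let it rise slowly and retreat straight up.

Run:
```python
from h import *
h=ctrl.move_straight(w(-.033,0,.07),vel=.04,max_force=15)
s=ctrl.state(); print(h,s['time'],b(s['eef_pos']),s['wrist_force'])
ctrl.move_straight(w(-.033,0,.10),vel=.03)
s=ctrl.state(); print(s['time'],b(s['eef_pos']),s['wrist_force'])
ctrl.move_straight(w(-.05,0,.22),vel=.2)
ctrl.move_straight(w(-.2,0,.28),vel=.25)
ctrl.wait(1.); s=ctrl.state(); print(s['time'],s['wrist_force'])
a=cv2.resize(ctrl.camera('side')[180:270,180:290,::-1],None,fx=5,fy=5,interpolation=cv2.INTER_CUBIC)[:,:400]
t=cv2.resize(ctrl.camera('top')[160:250,250:360,::-1],None,fx=5,fy=5,interpolation=cv2.INTER_CUBIC)[:,:400]
cv2.imwrite('pics/f.png',np.hstack([a,t]))
```

```text
True 17.35 [-0.0317  0.      0.0885] [0.58988387 0.1563844  2.48853079]
17.8667 [-3.300e-02  1.000e-04  1.002e-01] [ 0.10946196 -0.03609863 -1.63548982]
20.425 [-0.47670694 -0.40071977 -0.2387988 ]
```

View pics/f.png

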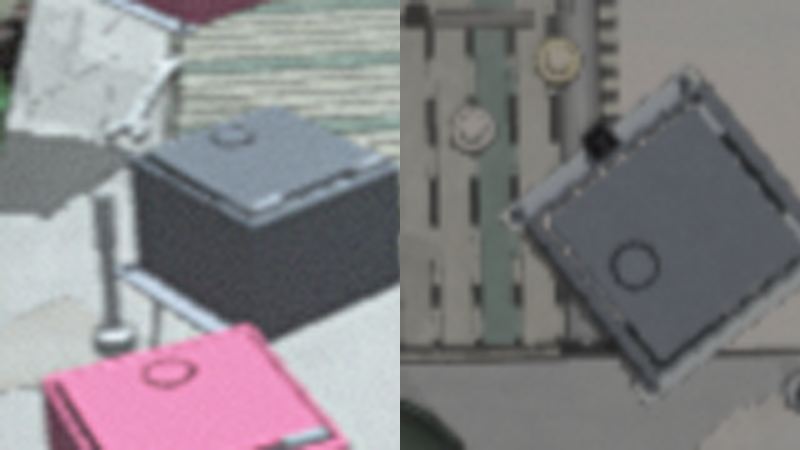

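The flap looks shut, with the ring in both views where it was at the start. But the last press stopped early, at z=0.0885 on a force spike, where the stop is at 0.080. So I'll compare the pictures with the start and make a bounded touch, no deeper than z=0.0865, too shallow to work the latch.

Run:
```python
from h import *
def chk():
  for n,(r0,r1,c0,c1) in dict(side=(196,226,205,262),top=(176,236,274,338)).items():
    A=cv2.cvtColor(cv2.imread(f'pics/{n}0.png'),6)[r0:r1,c0:c1]; B=cv2.cvtColor(ctrl.camera(n)[:,:,::-1].copy(),6)[r0:r1,c0:c1]
    print(n,cv2.findTransformECC(A,B,np.eye(2,3,dtype=np.float32),cv2.MOTION_TRANSLATION)[1][:,2],np.abs(A.astype(float)-B).mean())
chk()
ctrl.move_straight(w(-.033,0,.20),vel=.25); ctrl.move_straight(w(-.033,0,.098),vel=.15); ctrl.wait(.3)
f0=ctrl.state()['wrist_force'][2]
for z in(.094,.092,.090,.089,.088,.0873,.0865):
    ctrl.move_straight(w(-.033,0,z),vel=.02); ctrl.wait(.1)
    s=ctrl.state(); print(z,b(s['eef_pos'])[2],round(s['wrist_force'][2]-f0,2))
    if s['wrist_force'][2]-f0>1.2: break
print(s['time'])
```

```text
side [-0.10797731  0.0024271 ] 4.849122807017544
top [-0.00364289  0.00215446] 1.1255208333333333
0.094 0.0939 0.56
0.092 0.092 0.88
0.09 0.09 1.67
23.8
```

Run:
```python
from h import *
def F():
    f=[]
    for _ in range(6): ctrl.wait(.04); f.append(ctrl.state()['wrist_force'][2])
    return np.mean(f),np.std(f)
ctrl.move_straight(w(-.033,0,.100),vel=.05)
for z in(.100,.093,.090,.0885,.0875,.0865):
    ctrl.move_straight(w(-.033,0,z),vel=.04); m=F(); s=ctrl.state(); print(z,b(s['eef_pos'])[2],np.round(m,2))
print(s['time'])
```

```text
0.1 0.0999 [-0.05  0.55]
0.093 0.0931 [0.19 0.62]
0.09 0.09 [0.48 0.35]
0.0885 0.0885 [1.44 0.3 ]
0.0875 0.0875 [2.17 0.2 ]
0.0865 0.0865 [2.65 0.77]
27.225
```

Contact starts at about z=0.0885, so the flap is at its shut height and held there. I'll retreat, check again and hand in.

Run:
```python
from h import *
ctrl.move_straight(w(-.033,0,.12),vel=.05)
ctrl.move_straight(w(-.2,0,.28),vel=.25)
ctrl.wait(2.)
a=cv2.resize(ctrl.camera('side')[180:270,180:290,::-1],None,fx=5,fy=5,interpolation=cv2.INTER_CUBIC)[:,:400]
T=ctrl.camera('top')[:,:,::-1]
t=cv2.resize(T[150:250,240:360],None,fx=4,fy=4,interpolation=cv2.INTER_CUBIC)[:400,:400]
cv2.imwrite('pics/g.png',np.hstack([a[:400],np.pad(t,((0,400-t.shape[0]),(0,400-t.shape[1]),(0,0)))]))
A=cv2.imread('pics/top0.png')
for nm,p in dict(flap=(297,213),c1=(281.5,172),c2=(264.5,186),pin=(332,238),spanner=(208,239),marker=(212,137)).items():
    u,v=map(int,p); print(nm,np.abs(A[v-8:v+8,u-8:u+8].astype(float)-T[v-8:v+8,u-8:u+8]).mean().round(1))
print(ctrl.state()['time'])
```

```text
flap 1.1
c1 1.0
c2 1.1
pin 1.0
spanner 13.5
marker 1.1
31.2167
```

View pics/g.png

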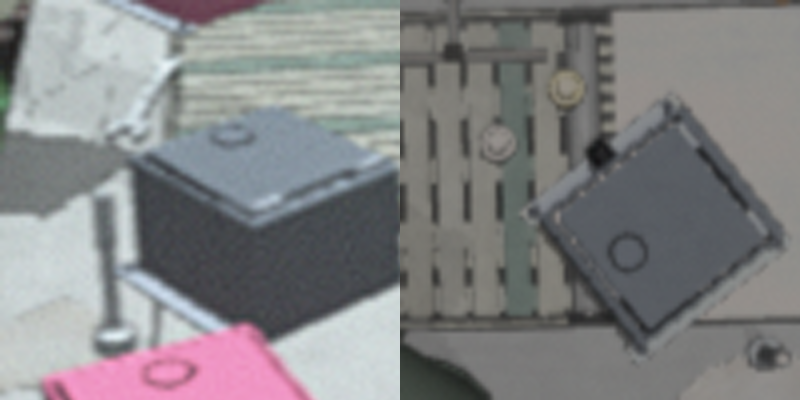

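The flap is still shut with nothing touching it. The difference at the spanner comes from the arm or its shadow there: the side view shows it in its original place.

```bash
python3 -c "
from station import ctrl
print(ctrl.hand_in())"
```

```text
the job is handed in; nothing more can be done
None
```

The reset is done and handed in at about 31 s of the 48 s allowed. I pressed the flap open, pushed the button fully in, then swung the flap over from behind and pressed it shut.

- **Opening:** the press reached the solid stop at z = 0.080, and the picture afterwards showed the flap upright.
- **Button:** it bottomed at z = 0.0629, about 5.1 mm of travel at 16 N.
- **Closing:** the last press ended early. It stopped on a force spike reading z = 0.0885, not at the 0.080 stop, so I never saw the flap reach the stop on that press.
- **Latch check:** the flap stayed shut for the rest of the run, with 2–3 s hands-off each time I looked. A shallow touch met its face at about z = 0.0885, against 0.088 when shut. Its picture matched the start to within about 0.1 pixel.
- **Bystanders:** both collars, the pin and the marker show no change from the start. The spanner check differed in the top view, which I put down to the arm or its shadow there. In the side view it looks unmoved.

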